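Ring for help and hold the last jam jar over its pocket

TASK

First ring the counter bell by pushing its button all the way down, to call a colleague. Then take the jam jar that stands alone on the counter, lift it over whatever is in the way, and hold it upright and centred just above the one pocket of the wooden gift crate that has no jar (only a flat card disc lies in it), its base about a finger's breadth (15 mm) above the crate's top edge and touching nothing, so that the colleague can tuck tissue into the pocket. Disturb neither the crate, the jars in it nor the price stands; finish while still holding the jar there, without lowering it or letting go.

Things in the scene. Friction and masses are not known exactly. Their poses are not given: they have to be found in the camera images.
- last_jar: The jam jar that stands alone on the counter: glass jar with a gold-coloured lid, 60 mm diameter, 85 mm tall, 0.24 to 0.48 kg, loose. Origin at the centre of its base, z along the jar, up. Sides good to grip from about 20 to 65 mm above the base; the lid (58 mm wide) is the part from 74 to 85 mm.
- gift_crate: Square open wooden crate, 170 x 170 mm, 55 mm tall, standing loose (0.9 kg) on the counter. Walls and the cross-shaped divider are 6 mm thick and reach the top edge, floor 6 mm thick; four pockets, each 76 mm square inside, centred at x = +-41 mm and y = +-41 mm in its frame. Origin at the centre of its underside, z up, x and y along its walls.
- card_disc: Flat round cardboard disc, 60 mm diameter, 3 mm thick, lying loose on the floor of the one empty pocket, within about 1 mm of its centre. Origin at the centre of its underside (6 mm above the counter), so it marks where the jar belongs.
- crate_jar_a: One of three jars, same as the single one (60 mm diameter, 85 mm tall), standing in the other pockets of the crate; loose; its lid tops out 91 mm above the counter. Origin at the centre of its base. Neighbouring pockets' centres are 82 mm apart, so while the single jar hovers over the empty pocket its fingers are clear of these lids only if they grip it more than about 45 mm (fingertips more than 30 mm) above its base.
- crate_jar_b: Second of the three jars in the crate, same shape and origin.
- crate_jar_c: Third of the three jars in the crate, same shape and origin.
- stand_near: Bent black price stand, 88 mm wide, 47 mm deep, 58 mm tall, light (45 g) and loose, standing between the single jar and the crate. Origin at the centre of its underside; y along its width, z up.
- stand_far: Second price stand, same shape, farther from the robot.
- bell_tip (a point): Top centre of the bell's button: 62 mm above the counter when it is up. The counter bell is a steel dome, 83 mm diameter at its base, fixed to the counter; the button is a 9.6 mm diameter pin standing up from the middle of the dome, its top about 19 mm above the dome.
- bell_button (a joint): How far the bell's button is pushed down: 0 is up, 0.004 m is fully down at its stop; a spring (about 4 N fully down, rigid stop beyond) brings it back.
There are look-alikes about, which are no part of the job. Leave any green, orange or pink look-alike of the last_jar alone.

How it is judged:
On the way, in this order (a step that is already met when the one before it is completed fails the run):
1. the bell's button is pushed fully down (value of joint bell_button above 0.0032 m), for 0.05 s.
2. the single jar is lifted off the counter in the fingers (height (world z) of last_jar above 0.04 m and contact force between the fingers and last_jar above 0.5 N), for 0.1 s.
At the end, for the whole second after the job is handed in: The jar is held still and upright (0.12 rad), base 4 to 30 mm above the crate's top edge, within 10 mm of the empty pocket's middle, touching neither crate nor its jars; crate (15 mm), its jars and the price stands (20 mm), disc (15 mm) unmoved, those jars upright (0.1 rad); bell button up (height (world z) of last_jar between 0.059 and 0.085 m and horizontal distance between last_jar and card_disc below 0.01 m and angle between last_jar's own z axis and vertical below 0.12 rad and linear speed of last_jar below 0.02 m/s and contact force between the fingers and last_jar above 0.5 N and contact force between each of last_jar, the arm and gift_crate below 0.05 N and contact force between last_jar and crate_jar_a below 0.05 N and contact force between last_jar and crate_jar_b below 0.05 N and contact force between last_jar and crate_jar_c below 0.05 N and angle between each of crate_jar_a, crate_jar_b, crate_jar_c's own z axis and vertical below 0.1 rad and distance of card_disc from where it was at the start of the episode below 0.015 m and value of joint bell_button below 0.002 m); the arm keeps its last pose, push and grip.
It fails at once if the gift crate is shoved (distance of gift_crate from where it was at the start of the episode above 0.015 m).
It fails at once if a jar in the crate is disturbed (distance of any of crate_jar_a, crate_jar_b, crate_jar_c from where it was at the start of the episode above 0.02 m).
It fails at once if a price stand is knocked or moved (distance of any of stand_near, stand_far from where it was at the start of the episode above 0.02 m).
It fails at once if the jar is put down inside the crate (horizontal distance between last_jar and gift_crate below 0.09 m and height (world z) of last_jar below 0.045 m).
It also fails if it takes over 58 s, if anything falls off the work surface, if the arm or the gripper's body presses on something with over 40 N, if the wrist force passes 120 N, or if a joint passes its speed limit or range.

ROBOT

A 6-joint arm with a two-finger parallel gripper is mounted at the origin on a cart in front of the work surface, level with it; the furniture and walls round the work are solid. World frame = base frame: x ahead of the robot, y to its left, z up, the work surface at z = 0. Lengths are in m, angles in rad, forces in N, time in s.
With the tool pointing down it reaches from about 0.3 to 0.775 m from the base axis. Payload 14.6 kg.
Tool frame: the origin (TCP) lies at the very end of the fingers, on their centre line; the grasp point (between the pads) lies 19 mm behind it; z points along the fingers, y is the line along which they close (so a half turn about z gives the same grasp; the last joint's range is limited). The gripper opens to 94 mm and grips with 3 to 60 N. Pads are 16 mm wide; open, the fingers measure 119 mm over their backs; the gripper's body (75 mm by 177 mm) begins 78 mm behind the grasp point.
Start: joints at [-1.376, 0.3, 1.521, -0, 1.321, -0.067], TCP at [0.142, -0.531, 0.205] pointing down, gripper open.
Joint ranges: [-3.03, 3.03], [-0.79, 2.21], [0.23, 2.52], [-1.04, 4.18], [0, 3.07], [-2.55, 2.55]. Speed limits (rad/s): [2.22, 2.22, 2.57, 3.14, 3.14, 3.14].

INTERFACE

Orientations are given as [roll, pitch, yaw] about the fixed x, y, z axes, in that order (R = Rz(yaw) Ry(pitch) Rx(roll)).
In Python, from station import ctrl gives the robot as it stands.
- The arm moves only by the tool move_arm, never from a script. Its argument "increments" is a list of rows, each a list of 7 numbers: the opening, from 0 (shut) to 1 (fully open), then the shift along the tool's x, y, z in units of 50 mm (1.0 is 50 mm), then the turn, a rotation vector about the tool's x, y, z in rad. In form: [[claw, tx, ty, tz, rx, ry, rz], ...]. A call has 1 to 20 rows; each row shifts and turns the commanded pose from where the row before left it, along the tool's axes as they then stand; what a row does not reach is not made up. A row lasts 1/10 s, in which the tool goes at most 50 mm and 8.59 degrees, less where a joint would pass 70% of its speed; a pose out of reach is approached as far as the arm can. A call is refused whole if a number of a shift passes 1 or a number of a turn 0.15, either way. A call with a gripper value outside its range is refused whole. The fingers move at their own pace and stop on an object; "force" is the grip in N (left out, the last holds). Time passes only in rows, so rows that do not move let the fingers close. It gives the time, the measured TCP pose, the force, the opening and the grip force at its end, in the units of the state.
- ctrl.get_obs(): the state, without advancing time (a new reading comes with each control period).
- ctrl.camera(name): name is "side" or "top"; returns a dict with "color" (384x512x3 uint8, blue, green, red), "K" (3x3 intrinsics, pixels), "distortion" ([k1, k2, p1, p2, k3] as OpenCV has them; the pictures are not rectified), "pose" (4x4, takes a point from camera to world coordinates). Camera axes: x right, y down, z forward; pixel columns grow to the right and rows downward; lengths in m; the calibration is good to about 2 mm. A picture is of the moment at which its call begins. There is no depth.
- ctrl.hand_in(): hands the job in; it is judged then, once.
Trained networks look in a picture, given as the dict that the camera call returned (one of the last four; its "shot" number tells which), for a name from the list of things; names that differ only in an ending like _2 or _b are one class to them, and where a whole thing is asked for, a point or a joint stands for the part that bears it (a point fixed in the world has none). Each returns a list of dicts, best first, with "conf" (0 to 1); they miss things now and then, are a little off and sometimes report something else, mostly with a low value. They report only what shows in the picture. A call takes as long as a camera call. They do not tell look-alikes from the thing itself.
- ctrl.cut_out(name, picture): "mask" (384x512 bool, what is visible of it) and "centre" ([row, column] in pixels, amid what is visible of it).
The state is a dict: "time_s": time; "qpos": joint angles; "joint_vel": joint speeds; "tau": joint torques, N m; "ee_pos": TCP position; "eef_rot": TCP orientation; "force": force on the tool from outside, world axes, zero at the start; "moment": the same for the moment, N m; "grip_width": finger opening in m; "grip_force": force on a finger pad.
Only numpy, scipy, OpenCV 4.12 (cv2) and the standard library are available. Lean on these libraries where they do the work, as an engineer would, in place of code of your own. Each camera call takes 0.05 s, during which the arm holds its last target. There are 200 camera calls.

## Working session

There is one attempt and no reset: what is moved stays moved. The work goes in short steps, Python scripts to look and compute and a tool call to move; the robot and the scene stay as the last step left them, time stands still between calls to the robot, and variables do not carry over. Pictures are saved under pics/ and viewed, at most 10 in all, crops included, and the job is handed in when it is done.

Besides the shell and the picture viewer there is one more tool, called after ">>>" by a JSON object that holds its "op" and its "data". move_arm: Moves the arm, as the interface text tells. Its arguments: {"type":"object","properties":{"increments":{"type":"array","items":{"type":"array","items":{"type":"number"}}},"force":{"type":"number"}},"required":["increments"]}

```bash
mkdir -p pics
cat > look.py <<'E'
from station import ctrl
import cv2, numpy as np, pickle
names=["last_jar","gift_crate","card_disc","stand_near","bell_tip"]
out={}
for c in ("top","side"):
    p=ctrl.camera(c); cv2.imwrite(f"pics/{c}0.png",p["color"])
    d={}
    for n in names:
        d[n]=ctrl.cut_out(n,p)
        print(c,n,[(round(r["conf"],2),np.round(r["centre"]).tolist(),int(r["mask"].sum())) for r in d[n]])
    out[c]=(p,d)
    print(p["K"].round(1).tolist(),p["distortion"],np.round(p["pose"],3).tolist())
pickle.dump(out,open("s0.pkl","wb"))
o=ctrl.get_obs();print(o["time_s"],o["ee_pos"],o["eef_rot"],o["force"],o["grip_width"])
E
python3 look.py; python3 -c "
import cv2,numpy as np
cv2.imwrite('pics/both.png',np.vstack([cv2.imread('pics/top0.png'),cv2.imread('pics/side0.png')])[:, :])"
```

```text
top last_jar [(0.95, [188.0, 325.0], 462), (0.75, [186.0, 284.0], 414), (0.69, [163.0, 306.0], 408), (0.6, [223.0, 293.0], 411)]
top gift_crate [(0.71, [228.0, 158.0], 1816), (0.51, [244.0, 165.0], 374)]
top card_disc [(0.71, [236.0, 141.0], 264)]
top stand_near [(0.84, [228.0, 242.0], 456)]
top bell_tip []
[[454.5, 0.0, 252.6], [0.0, 454.5, 195.2], [0.0, 0.0, 1.0]] [-0.08374158  0.          0.          0.          0.        ] [[-0.007, -0.98, 0.198, 0.32], [-1.0, 0.008, 0.006, -0.03], [-0.008, -0.198, -0.98, 1.39], [0.0, 0.0, 0.0, 1.0]]
side last_jar [(0.78, [165.0, 248.0], 299), (0.76, [171.0, 283.0], 342), (0.61, [186.0, 264.0], 468), (0.56, [196.0, 292.0], 446)]
side gift_crate [(0.67, [266.0, 208.0], 2189)]
side card_disc []
side stand_near [(0.73, [273.0, 200.0], 61), (0.72, [222.0, 262.0], 308), (0.55, [205.0, 242.0], 355)]
side bell_tip []
[[371.2, 0.0, 253.8], [0.0, 371.2, 191.2], [0.0, 0.0, 1.0]] [-0.05382232  0.          0.          0.          0.        ] [[-0.804, -0.32, 0.501, -0.035], [-0.594, 0.411, -0.691, 0.822], [0.015, -0.854, -0.521, 0.703], [0.0, 0.0, 0.0, 1.0]]
0.6 [ 0.14233145 -0.53123855  0.20544558] [-3.14157945e+00  1.70620422e-05  2.61801060e-01] [ 0.17684709  0.06798321 -1.00752991] 0.09356291509362043
```

View pics/top0.png

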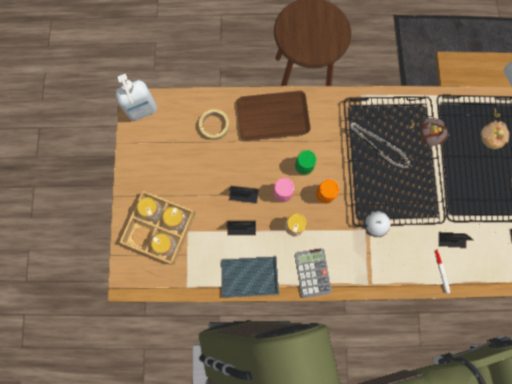

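View pics/side0.png

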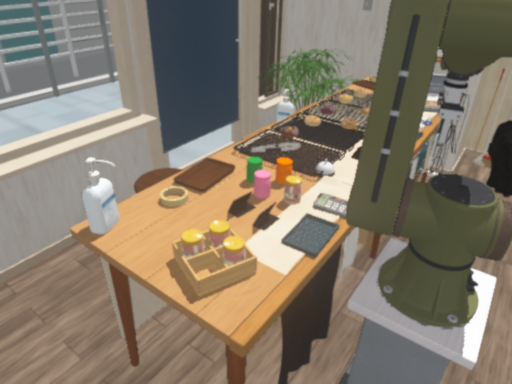

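The top picture shows four jar-like things: gold-lidded (row 224, col 296), green (161,306), pink (189,284) and orange (190,328). The gold-lidded one matches the last_jar, and the coloured ones are look-alikes. The bell is at about (223,377). The crate is at about (228,158), with its empty pocket near (237,141). I'll confirm in an enlarged crop.

Run:
```python
import cv2,numpy as np
im=cv2.imread('pics/top0.png')
a=cv2.resize(im[148:248,270:400],None,fx=6,fy=5.9,interpolation=cv2.INTER_CUBIC)
cv2.imwrite('pics/cropA.png',cv2.resize(im[150:245,270:400],None,fx=6,fy=6,interpolation=cv2.INTER_CUBIC))
cv2.imwrite('pics/cropB.png',cv2.resize(im[180:275,115:260][:, :],None,fx=5.5,fy=5.5,interpolation=cv2.INTER_CUBIC))
```

```text
(no output)
```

View pics/cropA.png

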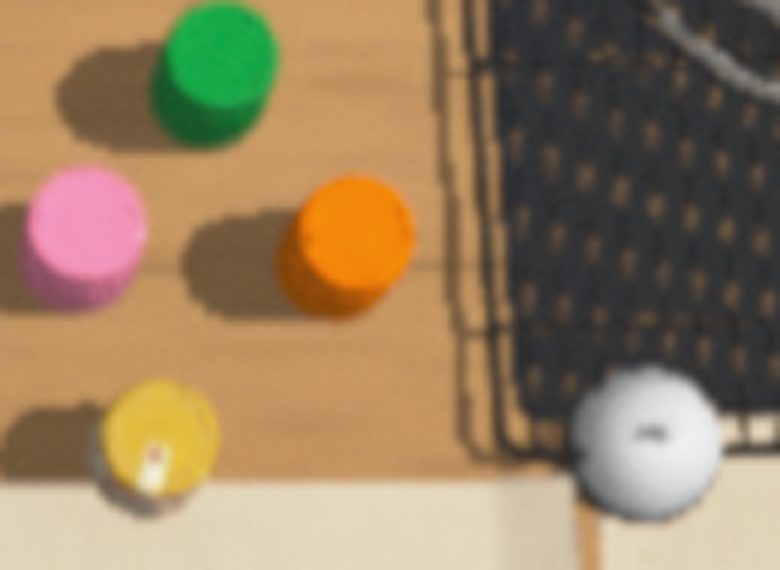

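View pics/cropB.png

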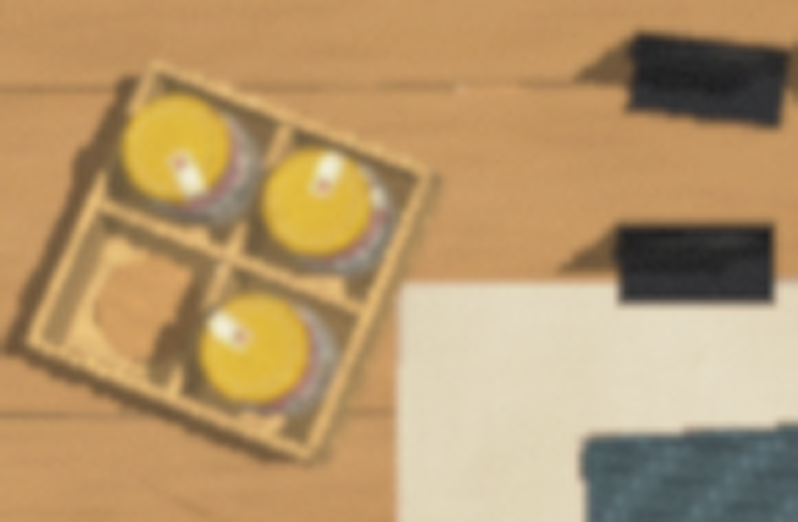

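The crops confirm the target: the gold-lidded glass jar with its lid centre at about (row 223, col 296.7). The green, pink and orange ones are look-alikes. The bell's pin is at about (222,378.5). The crate's top corners are at crop (155,65), (433,175), (312,458) and (28,343), and the empty pocket is the lower-left one. Next I'll measure these.

```bash
cat > geo.py <<'E'
import cv2,numpy as np
def onz(p,uv,z):
    uv=np.array(uv,float).reshape(-1,1,2)
    n=cv2.undistortPoints(uv,p["K"],np.array(p["distortion"])).reshape(-1,2)
    d=np.c_[n,np.ones(len(n))]@p["pose"][:3,:3].T; o=p["pose"][:3,3]
    return o+d*((z-o[2])/d[:,2])[:,None]
def proj(p,X):
    T=np.linalg.inv(p["pose"])
    return cv2.projectPoints(np.array(X,float).reshape(-1,1,3),cv2.Rodrigues(T[:3,:3])[0],T[:3,3],p["K"],np.array(p["distortion"]))[0].reshape(-1,2)
def gold(img):
    h=cv2.cvtColor(img,cv2.COLOR_BGR2HSV)
    m=cv2.inRange(h,(22,150,120),(32,255,255))
    n,l,s,c=cv2.connectedComponentsWithStats(m)
    return [(c[i],s[i,4],s[i]) for i in range(1,n) if s[i,4]>60]
E
python3 - <<'E'
import pickle,numpy as np,cv2
from geo import *
out=pickle.load(open("s0.pkl","rb"))
np.set_printoptions(precision=4,suppress=True)
t=out["top"][0]; s=out["side"][0]
for c,a,st in gold(t["color"]): print("top gold",c,a,st, onz(t,c,.085),onz(t,c,.091))
for c,a,st in gold(s["color"]): print("side gold",c,a,st, onz(s,c,.080),onz(s,c,.086))
A=lambda x,y:(270+(x+.5)/6-.5,150+(y+.5)/6-.5)
B=lambda x,y:(115+(x+.5)/5.5-.5,180+(y+.5)/5.5-.5)
print("bell pin",onz(t,A(651,432),.062),"dome c@.022",onz(t,A(647,443),.022), "lid",onz(t,A(160,438),.085))
c=onz(t,[B(155,65),B(433,175),B(312,458),B(28,343)],.055);print("corners",c[:,:2], np.linalg.norm(np.roll(c,-1,0)-c,axis=1),c.mean(0))
print("stand near px corners z.058/0", onz(t,[B(618,228),B(773,228),B(773,302),B(618,302)],.03)[:,:2])
print("stand far", onz(t,[B(640,35),B(788,50),B(778,125),B(630,110)],.03)[:,:2])
e=onz(t,A(651,432),.062)
print("expected pin in side",proj(s,e))
y,x=proj(s,e)[0][::-1].astype(int)
cv2.imwrite('pics/cropC.png',cv2.resize(s["color"][140:230,230:350],None,fx=6,fy=6,interpolation=cv2.INTER_CUBIC))
E
```

```text
top gold [146.051  205.5306] 196 [138 198  18  18 196] [[0.5564 0.291  0.085 ]] [[0.5553 0.2896 0.091 ]]
top gold [171.6238 217.0644] 202 [163 208  19  17 202] [[0.5217 0.2145 0.085 ]] [[0.5207 0.2133 0.091 ]]
top gold [296.7536 221.6715] 207 [288 214  18  18 207] [[ 0.5053 -0.1493  0.085 ]] [[ 0.5044 -0.1488  0.091 ]]
top gold [161.4904 243.3654] 208 [152 234  18  18 208] [[0.4451 0.2419 0.085 ]] [[0.4445 0.2406 0.091 ]]
side gold [219.4526 226.4161] 137 [210 221  19  11 137] [[0.528  0.2056 0.08  ]] [[0.5226 0.2115 0.086 ]]
side gold [189.7902 235.1888] 143 [182 230  19  12 143] [[0.5653 0.2842 0.08  ]] [[0.5596 0.2893 0.086 ]]
side gold [235.3595 242.3791] 153 [225 237  19  12 153] [[0.4492 0.2329 0.08  ]] [[0.4445 0.2386 0.086 ]]
bell pin [[ 0.5064 -0.3927  0.062 ]] dome c@.022 [[ 0.5064 -0.4012  0.022 ]] lid [[ 0.5026 -0.1478  0.085 ]]
corners [[0.6053 0.3102]
 [0.5429 0.1554]
 [0.3907 0.2175]
 [0.4526 0.3735]] [0.1668 0.1644 0.1678 0.1653] [0.4979 0.2642 0.055 ]
stand near px corners z.058/0 [[ 0.5168  0.0564]
 [ 0.5161 -0.0287]
 [ 0.4753 -0.0284]
 [ 0.4759  0.0563]]
stand far [[ 0.6253  0.0446]
 [ 0.616  -0.0379]
 [ 0.5736 -0.0319]
 [ 0.5827  0.05  ]]
expected pin in side [[324.7783 158.9999]]
```

View pics/cropC.png

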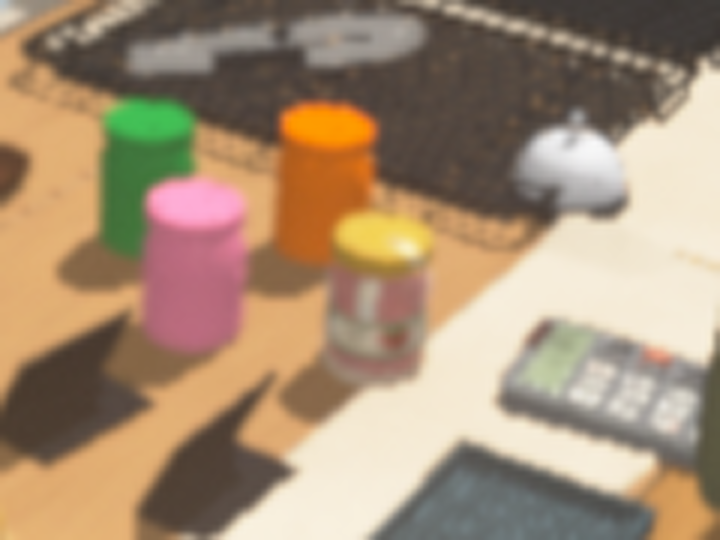

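The side crop shows the pin at about (577,114), which is (col 326.1, row 159) in the full picture. That agrees with the top-view estimate within about 1 px.

Run:
```python
import pickle,numpy as np,cv2
from geo import *
from scipy.optimize import least_squares
out=pickle.load(open("s0.pkl","rb"))
np.set_printoptions(precision=4,suppress=True)
t=out["top"][0]; s=out["side"][0]
A=lambda x,y:(270+(x+.5)/6-.5,150+(y+.5)/6-.5)
B=lambda x,y:(115+(x+.5)/5.5-.5,180+(y+.5)/5.5-.5)
C=lambda x,y:(230+(x+.5)/6-.5,140+(y+.5)/6-.5)
def tri(a,b,z):
    r=least_squares(lambda q:np.r_[proj(t,[*q,z])[0]-a,proj(s,[*q,z])[0]-b],[.5,0]);return r.x,r.fun
print("bell",tri(A(651,432),C(577,112),.062), onz(s,C(577,112),.062))
print("jar",tri(A(160,438),C(384,234),.085), onz(s,C(384,234),.085))
# crate: fit pose to 4 top corners and 3 lid centres (jars at pocket centres ~)
cor=np.array([B(155,65),B(433,175),B(312,458),B(28,343)])
lids=np.array([B(176,149),B(316,202),B(254,348)])
L=onz(t,lids,.091)[:,:2];print("lids",L,"4th",L[0]+L[2]-L[1])
K=np.array([[85,85],[85,-85],[-85,-85],[-85,85]])/1000
def f(q):
    R=np.array([[np.cos(q[2]),-np.sin(q[2])],[np.sin(q[2]),np.cos(q[2])]])
    return (proj(t,np.c_[K@R.T+q[:2],[.055]*4])-cor).ravel()
r=least_squares(f,[.5,.26,-.4]);q=r.x
R=np.array([[np.cos(q[2]),-np.sin(q[2])],[np.sin(q[2]),np.cos(q[2])]])
print("crate",q,r.fun,"pocket",R@[-.041,.041]+q[:2],"jars",(np.array([[.041,.041],[.041,-.041],[-.041,-.041]])@R.T+q[:2]))
print("disc",onz(t,B(148,305),.009))
```

```text
bell (array([ 0.5056, -0.3939]), array([ 0.4171,  0.2684, -0.6432,  0.7002])) [[ 0.5064 -0.4011  0.062 ]]
jar (array([ 0.5024, -0.1478]), array([ 0.003 ,  0.0932, -0.0875, -0.1111])) [[ 0.5017 -0.1473  0.085 ]]
lids [[0.5519 0.2878]
 [0.5229 0.2122]
 [0.446  0.2428]] 4th [0.475  0.3184]
crate [ 0.498   0.2642 -0.385 ] [-0.2451 -1.11    0.6585 -0.656   0.0375  1.1757 -0.4701  0.4902] pocket [0.4754 0.3176] jars [[0.5514 0.2868]
 [0.5206 0.2108]
 [0.4446 0.2416]]
disc [[0.4782 0.3204 0.009 ]]
```

>>> {"op": "move_arm", "data": {"increments": [[0, 0.5, -0.06, 0, 0, 0, 0], [0, 0.6, -0.06, 0, 0, 0, 0], [0, 0.6, -0.06, 0, 0, 0, 0], [0, 0.6, -0.06, 0, 0, 0, 0], [0, 0.6, -0.06, 0, 0, 0, 0], [0, 0.6, -0.06, 0, 0, 0, 0], [0, 0.6, -0.06, 0, 0, 0, 0], [0, 0.6, -0.06, 0, 0, 0, 0], [0, 0.6, -0.06, 0, 0, 0, 0], [0, 0.6, -0.06, 0.3, 0, 0, 0], [0, 0.6, -0.06, 0.3, 0, 0, 0], [0, 0.6, -0.06, 0.3, 0, 0, 0], [0, 0.5, 0, 0.3, 0, 0, 0], [0, 0.12, 0, 0.3, 0, 0, 0], [0, 0, 0, 0, 0, 0, 0], [0, 0, 0, 0, 0, 0, 0]], "force": 10}}

```text
time_s: 2.2
ee_pos: [0.5051, -0.3971, 0.1307]
eef_rot: [-3.141, 0.0, 0.261]
force: [-0.7, -0.5, 0.0]
grip_width: 0.0
grip_force: 0.0
```

>>> {"op": "move_arm", "data": {"increments": [[0, 0, 0, 0.2, 0, 0, 0], [0, 0, 0, 0.3, 0, 0, 0], [0, 0, 0, 0.3, 0, 0, 0], [0, 0, 0, 0.3, 0, 0, 0], [0, 0, 0, 0.1, 0, 0, 0], [0, 0, 0, 0.04, 0, 0, 0], [0, 0, 0, 0.04, 0, 0, 0], [0, 0, 0, 0.04, 0, 0, 0], [0, 0, 0, 0.04, 0, 0, 0], [0, 0, 0, 0, 0, 0, 0], [0, 0, 0, 0, 0, 0, 0]]}}

```text
time_s: 3.3
ee_pos: [0.5059, -0.3966, 0.0626]
eef_rot: [3.141, -0.0, 0.262]
force: [-0.6, -0.3, -0.4]
grip_width: 0.0007
grip_force: 0.0
```

>>> {"op": "move_arm", "data": {"increments": [[0, 0, 0, 0.02, 0, 0, 0], [0, 0, 0, 0.02, 0, 0, 0], [0, 0, 0, 0.02, 0, 0, 0], [0, 0, 0, 0, 0, 0, 0], [0, 0, 0, 0, 0, 0, 0]]}}

```text
time_s: 3.8
ee_pos: [0.5059, -0.3966, 0.0596]
eef_rot: [3.141, -0.0, 0.262]
force: [1.1, -0.7, 1.5]
grip_width: 0.0003
grip_force: 0.9
```

>>> {"op": "move_arm", "data": {"increments": [[0, 0, 0, 0.02, 0, 0, 0], [0, 0, 0, 0.01, 0, 0, 0], [0, 0, 0, 0, 0, 0, 0], [0, 0, 0, 0, 0, 0, 0]]}}

```text
time_s: 4.2
ee_pos: [0.5059, -0.3966, 0.0581]
eef_rot: [3.141, -0.0, 0.262]
force: [0.5, 0.1, 3.3]
grip_width: 0.0002
grip_force: 1.5
```

>>> {"op": "move_arm", "data": {"increments": [[0, 0, 0, 0.01, 0, 0, 0], [0, 0, 0, 0.01, 0, 0, 0], [0, 0, 0, 0, 0, 0, 0], [0, 0, 0, 0, 0, 0, 0]]}}

```text
time_s: 4.6
ee_pos: [0.506, -0.3966, 0.0571]
eef_rot: [3.141, -0.0, 0.262]
force: [-0.2, -0.1, 3.9]
grip_width: 0.0004
grip_force: 2.3
```

>>> {"op": "move_arm", "data": {"increments": [[0, 0, 0, 0.01, 0, 0, 0], [0, 0, 0, 0.01, 0, 0, 0], [0, 0, 0, 0, 0, 0, 0], [0, 0, 0, 0, 0, 0, 0]]}}

```text
time_s: 5.0
ee_pos: [0.5061, -0.3968, 0.0567]
eef_rot: [3.141, -0.0, 0.262]
force: [-0.3, 0.6, 9.8]
grip_width: 0.0004
grip_force: 4.9
```

The force jumped to 9.8 N at the rigid stop, so the button was fully down. Next I move over the jar.

>>> {"op": "move_arm", "data": {"increments": [[0, 0, 0, -0.2, 0, 0, 0], [0, 0, 0, -0.5, 0, 0, 0], [0, 0, 0, -0.5, 0, 0, 0], [0, 0, 0, -0.5, 0, 0, 0], [0, 0, 0, -0.3, 0, 0, 0], [1, 0.12, -0.4, 0, 0, 0, 0], [1, 0.14, -0.55, 0, 0, 0, 0], [1, 0.14, -0.55, 0, 0, 0, 0], [1, 0.14, -0.55, 0, 0, 0, 0], [1, 0.14, -0.55, 0, 0, 0, 0], [1, 0.14, -0.55, 0, 0, 0, 0], [1, 0.14, -0.55, 0, 0, 0, 0], [1, 0.14, -0.55, 0, 0, 0, 0], [1, 0.12, -0.5, 0, 0, 0, 0], [1, 0, -0.08, 0, 0, 0, 0], [1, 0, 0, 0, 0, 0, 0], [1, 0, 0, 0, 0, 0, 0]]}}

```text
time_s: 6.7
ee_pos: [0.5023, -0.1483, 0.1558]
eef_rot: [3.142, 0.0, 0.261]
force: [0.7, 0.9, -0.1]
grip_width: 0.0924
grip_force: 0.0
```

>>> {"op": "move_arm", "data": {"increments": [[1, 0, 0, 0.2, 0, 0, 0], [1, 0, 0, 0.4, 0, 0, 0], [1, 0, 0, 0.4, 0, 0, 0], [1, 0, 0, 0.3, 0, 0, 0], [1, 0, 0, 0.3, 0, 0, 0], [1, 0, 0, 0.3, 0, 0, 0], [1, 0, 0, 0.2, 0, 0, 0], [1, 0, 0, 0.2, 0, 0, 0], [1, 0, 0, 0.07, 0, 0, 0], [1, 0, 0, 0, 0, 0, 0], [1, 0, 0, 0, 0, 0, 0]]}}

```text
time_s: 7.8
ee_pos: [0.5026, -0.1476, 0.0379]
eef_rot: [3.141, -0.001, 0.262]
force: [0.3, 0.0, 0.5]
grip_width: 0.0939
grip_force: 0.0
```

>>> {"op": "move_arm", "data": {"increments": [[0.9, 0, 0, 0, 0, 0, 0], [0.8, 0, 0, 0, 0, 0, 0], [0.75, 0, 0, 0, 0, 0, 0], [0.7, 0, 0, 0, 0, 0, 0], [0.65, 0, 0, 0, 0, 0, 0], [0.5, 0, 0, 0, 0, 0, 0], [0.3, 0, 0, 0, 0, 0, 0], [0, 0, 0, 0, 0, 0, 0], [0, 0, 0, 0, 0, 0, 0], [0, 0, 0, 0, 0, 0, 0], [0, 0, 0, 0, 0, 0, 0]], "force": 30}}

```text
time_s: 8.9
ee_pos: [0.5024, -0.1477, 0.0376]
eef_rot: [3.141, -0.0, 0.262]
force: [0.6, -5.0, 1.3]
grip_width: 0.0595
grip_force: 30.0
```

>>> {"op": "move_arm", "data": {"increments": [[0, 0, 0, -0.1, 0, 0, 0], [0, 0, 0, -0.2, 0, 0, 0], [0, 0, 0, -0.3, 0, 0, 0], [0, 0, 0, -0.4, 0, 0, 0], [0, 0, 0, -0.4, 0, 0, 0], [0, 0, 0, -0.4, 0, 0, 0], [0, 0, 0, -0.3, 0, 0, 0], [0, 0, 0, -0.3, 0, 0, 0], [0, 0, 0, -0.1, 0, 0, 0], [0, 0, 0, 0, 0, 0, 0], [0, 0, 0, 0, 0, 0, 0]]}}

```text
time_s: 10.0
ee_pos: [0.5019, -0.1473, 0.1618]
eef_rot: [-3.141, 0.001, 0.262]
force: [-0.3, 0.4, -3.7]
grip_width: 0.06
grip_force: 30.0
```

>>> {"op": "move_arm", "data": {"increments": [[0, 0.04, -0.2, 0, 0, 0, 0], [0, 0.08, -0.4, 0, 0, 0, 0], [0, 0.115, -0.55, 0, 0, 0, 0], [0, 0.115, -0.55, 0, 0, 0, 0], [0, 0.115, -0.55, 0, 0, 0, 0], [0, 0.115, -0.55, 0, 0, 0, 0], [0, 0.115, -0.55, 0, 0, 0, 0], [0, 0.115, -0.55, 0, 0, 0, 0], [0, 0.115, -0.55, 0, 0, 0, 0], [0, 0.115, -0.55, 0, 0, 0, 0], [0, 0.115, -0.55, 0, 0, 0, 0], [0, 0.115, -0.55, 0, 0, 0, 0], [0, 0.115, -0.55, 0, 0, 0, 0], [0, 0.115, -0.55, 0, 0, 0, 0], [0, 0.115, -0.55, 0, 0, 0, 0], [0, 0.115, -0.55, 0, 0, 0, 0], [0, 0.085, -0.4, 0, 0, 0, 0], [0, 0.05, -0.25, 0, 0, 0, 0], [0, 0.03, -0.17, 0, 0, 0, 0], [0, 0, 0, 0, 0, 0, 0]]}}

```text
time_s: 12.0
ee_pos: [0.4754, 0.3179, 0.1621]
eef_rot: [3.141, 0.001, 0.262]
force: [-0.8, 0.1, -4.0]
grip_width: 0.0597
grip_force: 30.0
```

>>> {"op": "move_arm", "data": {"increments": [[0, 0, 0, 0, 0, 0, 0], [0, 0, 0, 0, 0, 0, 0], [0, 0, 0, 0, 0, 0, 0]]}}

```text
time_s: 12.3
ee_pos: [0.476, 0.3169, 0.1626]
eef_rot: [3.142, -0.0, 0.261]
force: [-0.1, 0.2, -3.8]
grip_width: 0.0597
grip_force: 30.0
```

Run:
```python
from station import ctrl
import cv2,numpy as np,pickle
t=ctrl.camera("top");s=ctrl.camera("side");pickle.dump((t,s),open("s1.pkl","wb"))
cv2.imwrite("pics/hover.png",np.hstack([cv2.resize(p["color"][r:r+110,c:c+110],None,fx=3.6,fy=3.6,interpolation=cv2.INTER_CUBIC) for p,r,c in((t,175,95),(s,185,150))]))
```

```text
(no output)
```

View pics/hover.png

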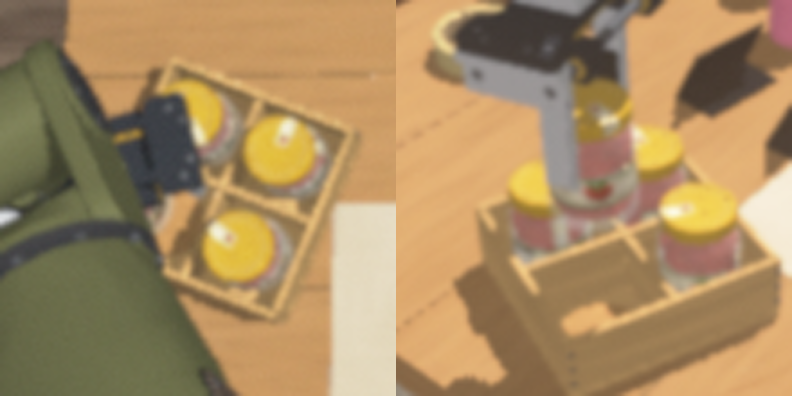

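The hover picture shows the jar upright in the fingers over the empty pocket. The crate, its jars and the stands have not moved. I'll lower by 55 mm so the base is at 70 mm.

>>> {"op": "move_arm", "data": {"increments": [[0, 0, 0, 0.1, 0, 0, 0], [0, 0, 0, 0.15, 0, 0, 0], [0, 0, 0, 0.2, 0, 0, 0], [0, 0, 0, 0.2, 0, 0, 0], [0, 0, 0, 0.15, 0, 0, 0], [0, 0, 0, 0.1, 0, 0, 0], [0, 0, 0, 0.1, 0, 0, 0], [0, 0, 0, 0.06, 0, 0, 0], [0, 0, 0, 0.04, 0, 0, 0], [0, 0, 0, 0, 0, 0, 0], [0, 0, 0, 0, 0, 0, 0], [0, 0, 0, 0, 0, 0, 0], [0, 0, 0, 0, 0, 0, 0]]}}

```text
time_s: 13.7
ee_pos: [0.4758, 0.3175, 0.1076]
eef_rot: [-3.142, -0.0, 0.262]
force: [0.0, -0.1, -4.0]
grip_width: 0.0596
grip_force: 30.0
```

Run:
```python
from station import ctrl
import cv2,numpy as np
from geo import *
np.set_printoptions(precision=4,suppress=True)
s=ctrl.camera("side");t=ctrl.camera("top")
for c,a,_ in gold(t["color"]): print("top",c,a,onz(t,c,.091))
for c,a,_ in gold(s["color"]): print("side",c,a,onz(s,c,.086))
im=cv2.resize(s["color"][180:290,150:270],None,fx=5,fy=5,interpolation=cv2.INTER_CUBIC)
def draw(x,y,z,r,col):
    a=np.linspace(0,2*np.pi,60)
    P=proj(s,np.c_[x+r*np.cos(a),y+r*np.sin(a),a*0+z])
    cv2.polylines(im,[np.int32((P-[150,180]+.5)*5)],True,col,1)
o=ctrl.get_obs();x,y,z=o["ee_pos"];b=z-.0376;print(o["ee_pos"],o["force"],"base",b)
draw(x,y,b,.03,(255,0,0));draw(x,y,b+.085,.029,(255,0,0));draw(.4755,.318,.009,.03,(0,255,0))
cv2.imwrite("pics/final.png",im)
```

```text
top [147.2458 203.0847] 118 [[0.5625 0.2863 0.091 ]]
top [171.6919 216.9953] 211 [[0.5209 0.2131 0.091 ]]
top [161.4883 243.6009] 213 [[0.4439 0.2406 0.091 ]]
side [222.0928 226.4227] 97 [[0.5168 0.2071 0.086 ]]
side [235.8125 242.5556] 144 [[0.4431 0.2384 0.086 ]]
[0.4758 0.3175 0.1076] [-0.9292 -0.5985 -4.1203] base 0.06995441204283126
```

View pics/final.png

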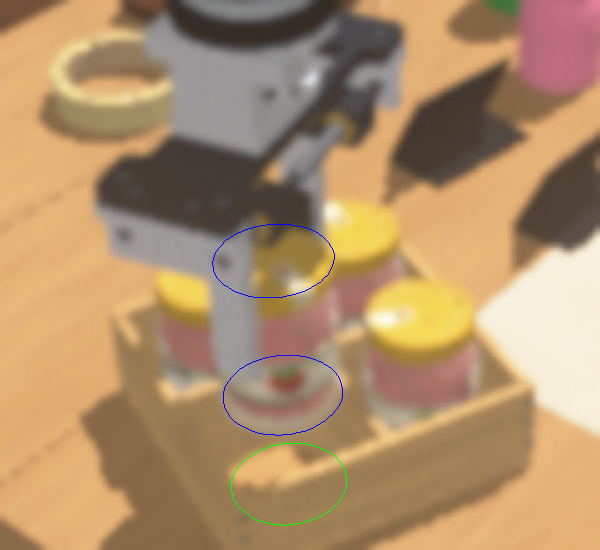

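The model outlines match the picture. The jar is upright with its base at 70 mm, centred over the disc, and the crate and its jars have not moved. I'm handing in.

```bash
python3 -c "
from station import ctrl
print(ctrl.hand_in())"
```

```text
the job is handed in; nothing more can be done
None
```

I rang the bell (button pressed to its stop), and the arm is holding the single jar upright and centred over the empty pocket, base about 15 mm above the crate's top edge; the job is handed in at about 14 s, with no verdict shown.

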